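Vent the desiccator and hold its stuck lid ajar

TASK

Open the vacuum desiccator: pull the red spring-loaded vent knob on its side deck straight up to its stop, keep it there for a good second to let air in, and let it spring back. Then take the lid by its black bar handle, break it free from its sticky seal without ever letting it jump more than 70 mm up, and finish still holding it by the handle, level and motionless, straight above its seat and raised only about 30 mm from it. Leave everything else standing where it is.

Things in the scene. Friction and masses are not known exactly. Their poses are not given: they have to be found in the camera images.
- desiccator: white desiccator box, fixed, 230 (x) x 275 (y) x 130 mm high; origin: centre of its underside; x axis from its front (robot side) to its back, y to its left, z up. Open chamber (200 mm wide, walls 12 mm) at -y, closed by the lid; solid side deck (75 mm wide, top 130 mm above the table) at +y.
- mouth (a point): centre of the chamber's mouth, level with its rim, 130 mm above the table: where the lid's origin is when shut; fixed to the desiccator, 37.5 mm to the -y side of its origin
- lid: loose lift-off lid, aluminium frame with glass pane, 230 (x) x 200 (y) x 12 mm, 0.34 to 0.59 kg; origin: centre of its underside, at the rim; axes like the desiccator's when shut. A skirt reaches 23 mm down into the chamber. The seal sticks: from 1 to 6 mm of lift it takes 10 to 22 N straight up, past 12 mm only the lid's weight. Pushed down again it must snap in.
- handle (a point): centre of the lid's black round bar handle: 12 mm diameter, 104 mm long along the lid's y axis, on two posts 92 mm apart, in the middle of the lid, 44 mm above the lid's origin (32 mm above its top face; 174 mm above the table when shut). Take it from above, one finger in front of the bar, one behind.
- knob_head (a point): centre of the red head of the vent knob: round, 26 mm diameter, 20 mm tall, 24 mm above the side deck's top (154 mm above the table) when in, over a steel collar 32 mm across and 6 mm tall; it stands 20 mm in front of the desiccator's origin and 100 mm to its +y side
- vent_knob (a joint): how far the vent knob is pulled straight up, in m: 0 in, 0.016 at its stop; a spring pulls it back in (about 4 N at first, 10 N at the stop)
- amber_bottle: dark brown glass bottle with white cap, 72 mm diameter, 170 mm tall, upright; origin: centre of its underside. Must stay where it is.
- solvent_bottle: green glass bottle with blue cap, 68 mm diameter, 150 mm tall, upright; origin: centre of its underside. Must stay where it is.
- powder_jar: white jar with red cap, 56 mm diameter, 65 mm tall, upright; origin: centre of its underside. Must stay where it is.
- beaker: white ceramic beaker, 64 mm diameter at the rim, 75 mm tall; origin: centre of its underside. Must stay where it is.
- std_vial: small amber vial with white cap, 26 mm diameter, 38 mm tall, standing on the desiccator's side deck (deck 130 mm above the table), behind the vent knob; origin: centre of its underside. Must stay where it is.

How it is judged:
By the outcome, as a careful person would: the job done as asked, in the order asked, and still so for the second after the job is handed in, while the arm keeps its last pose, push and grip.
It also fails if it takes over 45 s, if anything falls off the work surface, if the arm or the gripper's body presses on something with over 40 N, if the wrist force passes 120 N, or if a joint passes its speed limit or range.

ROBOT

A 7-joint arm with a two-finger parallel gripper is mounted at the origin on the work surface. World frame = base frame: x ahead of the robot, y to its left, z up, the work surface at z = 0. Lengths are in m, angles in rad, forces in N, time in s.
With the tool pointing down it reaches from about 0.35 to 0.9 m from the base axis. Payload 8.1 kg.
Tool frame: the origin (TCP) lies at the very end of the fingers, on their centre line; the grasp point (between the pads) lies 19 mm behind it; z points along the fingers, y is the line along which they close (so a half turn about z gives the same grasp; the last joint's range is limited). The gripper opens to 92 mm and grips with 3 to 60 N. Pads are 19 mm wide; open, the fingers measure 130 mm over their backs; the gripper's body (75 mm by 190 mm) begins 47 mm behind the grasp point.
Start: joints at [1.191, 0.434, 0.025, 1.573, -0.012, 1.134, -0.075], TCP at [0.171, -0.601, 0.227] pointing down, gripper open.
Joint ranges: [-2.62, 2.62], [-0.44, 2.09], [-1.27, 1.32], [0.08, 2.57], [-1.32, 4.46], [0.12, 2], [-2.74, 2.74]. Speed limits (rad/s): [2.22, 2.22, 3.01, 3.01, 3.14, 3.14, 3.14].

INTERFACE

Orientations are given as a rotation vector (axis times angle).
In Python, from cell import arm gives the robot as it stands.
- The arm moves only by the shell command python3 -m pendant 'ROWS' [FORCE]. ROWS is a JSON object of lists of equal length, an entry for each row: "slide": the shift along the tool's x, y, z in units of 0.3 m (1.0 is 0.3 m), a list of three; "dr": the turn, a rotation vector about the tool's x, y, z in units of 0.12 rad (1.0 is 0.12 rad), a list of three; "claw": the opening, from 0 (shut) to 1 (fully open). In form: {"slide": [[tx, ty, tz], ...], "dr": [[ax, ay, az], ...], "claw": [claw, ...]}. A call has 1 to 10 rows; each row shifts and turns the commanded pose from where the row before left it, along the tool's axes as they then stand; what a row does not reach is not made up. A row lasts 1/10 s, in which the tool goes at most 50 mm and 8.59 degrees, less where a joint would pass 70% of its speed; a pose out of reach is approached as far as the arm can. A call with a number of a shift or a turn outside -1 to 1 is refused whole. A call with a gripper value outside its range is refused whole. The fingers move at their own pace and stop on an object; FORCE is the grip in N (left out, the last holds). Time passes only in rows, so rows that do not move let the fingers close. It gives the time, the measured TCP pose, the force, the opening and the grip force at its end, in the units of the state.
- arm.observe(): the state, without advancing time (a new reading comes with each control period).
- arm.get_image(name): name is "side" or "top" or "wrist"; returns the picture (480x640x3 uint8, red, green, blue); there is no depth.
- arm.calibration(name): a dict with "K" (3x3 intrinsics, pixels), "xyz" and "orientation" of the camera in the world. Camera axes: x right, y up, looking along -z (the intrinsics and any distortion apply to the point x, -y, -z); pixel columns grow to the right and rows downward; lengths in m; the calibration is good to about 2 mm. A picture is of the moment at which its call begins: read the wrist's pose just before it. calibration takes no time and is no camera call; for the wrist camera it gives the pose at the moment of the call.
- arm.sign_off(): hands the job in; it is judged then, once.
The state is a dict: "clock": time; "joints": joint angles; "dq": joint speeds; "joint_efforts": joint torques, N m; "position": TCP position; "ee_rot": TCP orientation; "force": force on the tool from outside, world axes, zero at the start; "ft_torque": the same for the moment, N m; "width": opening from 0.0 (shut) to 1.0 (fully open); "gripper_force": force on a finger pad.
Only numpy, scipy, OpenCV 4.12 (cv2) and the standard library are available. Lean on these libraries where they do the work, as an engineer would, in place of code of your own. Each camera call takes 0.05 s, during which the arm holds its last target. There are 200 camera calls.

## Working session

There is one attempt and no reset: what is moved stays moved. The work goes in short steps, Python scripts to look and compute and a shell command to move; the robot and the scene stay as the last step left them, time stands still between calls to the robot, and variables do not carry over. Pictures are saved under pics/ and viewed, at most 10 in all, crops included, and the job is handed in when it is done.

```bash
mkdir -p pics; ls; python3 - <<'E'
from cell import arm
import cv2
for n in("top","side"):
    cv2.imwrite(f"pics/{n}0.png",arm.get_image(n)[:,:,::-1])
    c=arm.calibration(n);print(n,c)
s=arm.observe();print(s)
E
```

```text
pics
top {'K': array([[457.76574473,   0.        , 311.55410085],
       [  0.        , 457.76574473, 242.44458768],
       [  0.        ,   0.        ,   1.        ]]), 'xyz': array([0.42118284, 0.05749944, 0.93518461]), 'orientation': array([ 0.11802936, -0.14678577, -1.58801687])}
side {'K': array([[486.60081945,   0.        , 316.60933125],
       [  0.        , 486.60081945, 237.70452988],
       [  0.        ,   0.        ,   1.        ]]), 'xyz': array([0.74232564, 0.84633661, 0.83997315]), 'orientation': array([0.1398359 , 1.24565672, 2.69879671])}
{'clock': 0.1, 'joints': array([ 1.19137809,  0.43514218,  0.02495649,  1.57397988, -0.01162313,
        1.13396151, -0.07508442]), 'dq': array([-0.00041171, -0.00102229, -0.00030993, -0.00228116, -0.00073526,
       -0.00038288,  0.00078412]), 'joint_efforts': array([ 3.99093755e-03, -6.69130969e+01,  9.88343954e-01, -3.15147293e+01,
       -6.05460140e-02,  3.75000620e-02,  4.63686058e-05]), 'position': array([ 0.17066021, -0.6007993 ,  0.22604028]), 'ee_rot': array([-3.11025509e+00, -4.33182015e-01,  4.38900062e-04]), 'force': array([ 0.65912275, -0.33488076,  0.79385172]), 'ft_torque': array([ 0.02471497, -0.00278656,  0.00938324]), 'gripper_force': 0.0, 'width': 0.9989460258567612}
```

View pics/top0.png

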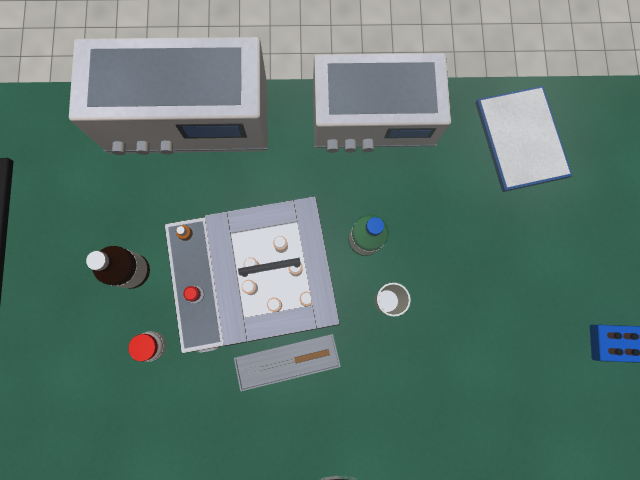

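View pics/side0.png

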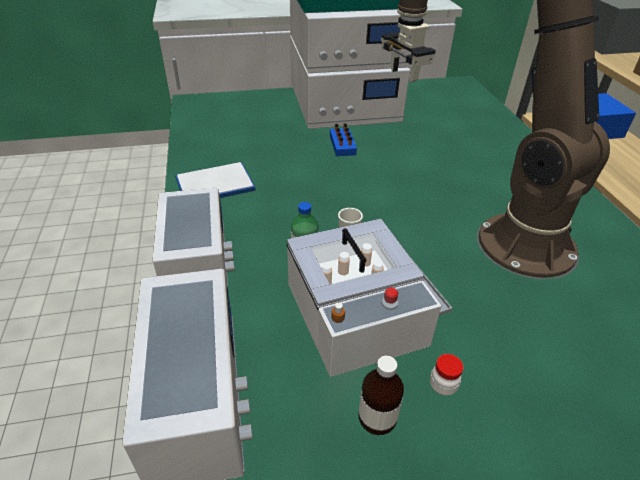

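The top view shows the knob's red head at about (191,293), the bar from (241,272) to (300,263), the vial at (183,231) and the lid corners near (207,215), (316,198), (338,325) and (222,346). The box is turned a few degrees. The side view shows the knob at (391,295) and the bar from (346,235) to (362,267).

```bash
cat > h.py <<'E'
import numpy as np,cv2
from scipy.spatial.transform import Rotation as R
from cell import arm
def ray(n,uv,c=None):
    c=c or arm.calibration(n);K=c["K"]
    d=np.linalg.inv(K)@[uv[0],uv[1],1];d=R.from_rotvec(c["orientation"]).as_matrix()@(d*[1,-1,-1])
    return np.array(c["xyz"]),d
def onz(n,uv,z,c=None):
    o,d=ray(n,uv,c);return o+d*(z-o[2])/d[2]
def tri(a,b):
    (o,d),(p,e)=a,b
    t=np.linalg.lstsq(np.c_[d,-e],p-o,rcond=None)[0]
    return (o+d*t[0]+p+e*t[1])/2,np.linalg.norm(o+d*t[0]-p-e*t[1])
def blob(mask,box):
    x0,y0,x1,y1=box;v,u=np.nonzero(mask[y0:y1,x0:x1]);return np.array([u.mean()+x0,v.mean()+y0]),len(u),(u.min()+x0,u.max()+x0,v.min()+y0,v.max()+y0)
E
python3 - <<'E'
from h import *
np.set_printoptions(precision=4,suppress=True)
im={n:cv2.imread(f"pics/{n}0.png").astype(int) for n in("top","side")}
red=lambda i:(i[...,2]>100)&(i[...,1]<70)&(i[...,0]<70)
dark=lambda i:(i.max(2)<60)
a=blob(red(im["top"]),(175,280,210,310));b=blob(red(im["side"]),(375,280,405,305))
print("knob",a,b,tri(ray("top",a[0]),ray("side",b[0])),onz("top",a[0],.158),onz("side",b[0],.156))
a=blob(dark(im["top"]),(234,255,304,280));b=blob(dark(im["side"]),(338,226,370,275))
print("bar",a,b,tri(ray("top",a[0]),ray("side",b[0])),onz("top",a[0],.174),onz("side",b[0],.174))
L=[onz("top",p,.142) for p in[(207,215),(316,198),(338,325),(222,346)]]
print("lid",np.array(L),np.mean(L,0))
D=[L[0]-L[1],L[3]-L[2]];print([np.linalg.norm(d) for d in D],[np.arctan2(-d[0],d[1]) for d in D])
D=[L[0]-L[3],L[1]-L[2]];print([np.linalg.norm(d) for d in D],[np.arctan2(d[1],d[0]) for d in D])
for nm,p,z in[("vial",(181,230),.168),("amber",(97,260),.17),("red jar",(143,348),.065),("solv",(375,226),.15),("beak",(394,300),.075)]:print(nm,onz("top",p,z))
s=arm.observe();print(R.from_rotvec(s["ee_rot"]).as_matrix())
c=cv2.imread("pics/top0.png")[190:360,160:345];cv2.imwrite("pics/crop.png",cv2.resize(c,None,fx=3.2,fy=3.2,interpolation=cv2.INTER_CUBIC))
E
```

```text
knob (array([190.5314, 293.0686]), 175, (np.int64(183), np.int64(197), np.int64(286), np.int64(300))) (array([390.6288, 293.9318]), 132, (np.int64(385), np.int64(397), np.int64(287), np.int64(301))) (array([0.4713, 0.2473, 0.1575]), np.float64(0.0015281416632121432)) [0.4706 0.2474 0.158 ] [0.4715 0.2457 0.156 ]h.py:15: RuntimeWarning: Mean of empty slice.
  x0,y0,x1,y1=box;v,u=np.nonzero(mask[y0:y1,x0:x1]);return np.array([u.mean()+x0,v.mean()+y0]),len(u),(u.min()+x0,u.max()+x0,v.min()+y0,v.max()+y0)
  ret = ret.dtype.type(ret / rcount)
Traceback (most recent call last):
  File "h.py", line 15, in blob
    x0,y0,x1,y1=box;v,u=np.nonzero(mask[y0:y1,x0:x1]);return np.array([u.mean()+x0,v.mean()+y0]),len(u),(u.min()+x0,u.max()+x0,v.min()+y0,v.max()+y0)
                                                                                                         ~~~~~^^
ValueError: zero-size array to reduction operation minimum which has no identity
```

```bash
python3 - <<'E'
from h import *
np.set_printoptions(precision=4,suppress=True)
im={n:cv2.imread(f"pics/{n}0.png").astype(int) for n in("top","side")}
print(im["top"][255:280,270].max(1),im["side"][250,340:370].max(1))
dark=lambda i:(i.max(2)<90)
a=blob(dark(im["top"]),(234,255,304,280));b=blob(dark(im["side"]),(338,226,370,275))
print("bar",a,b,tri(ray("top",a[0]),ray("side",b[0])),onz("top",a[0],.174),onz("side",b[0],.174))
v,u=np.nonzero(dark(im["top"])[255:280,234:304]);P=np.array([onz("top",(x+234,y+255),.174)[:2] for x,y in zip(u,v)])
w=np.linalg.svd(P-P.mean(0),full_matrices=0)[2][0];print("bar dir",w,np.ptp((P-P.mean(0))@w))
L=[onz("top",p,.142) for p in[(207,215),(316,198),(338,325),(222,346)]]
print("lid",np.array(L),np.mean(L,0))
D=[L[0]-L[1],L[3]-L[2]];print([np.linalg.norm(d) for d in D],[np.arctan2(-d[0],d[1]) for d in D])
D=[L[0]-L[3],L[1]-L[2]];print([np.linalg.norm(d) for d in D],[np.arctan2(d[1],d[0]) for d in D])
for nm,p,z in[("vial",(181,230),.168),("amber",(97,260),.17),("red jar",(143,348),.065),("solv",(375,226),.15),("beak",(394,300),.075)]:print(nm,onz("top",p,z))
s=arm.observe();print(R.from_rotvec(s["ee_rot"]).as_matrix())
c=cv2.imread("pics/top0.png")[190:360,160:345];cv2.imwrite("pics/crop.png",cv2.resize(c,None,fx=3.2,fy=3.2,interpolation=cv2.INTER_CUBIC))
E
```

```text
[223 223 223 223 223 223 222 177  75  77  80  81  76  74  92 222 223 223
 223 223 223 223 223 223 223] [200 199 197 199 197 196 196 201 193 199 197 207 205 157  61  21  30  29
  27  40 132 193 196 202 203 201 199 200 198 198]
bar (array([268.7157, 266.2696]), 408, (np.int64(238), np.int64(299), np.int64(258), np.int64(276))) (array([353.7951, 248.0243]), 288, (np.int64(342), np.int64(366), np.int64(229), np.int64(271))) (array([0.5121, 0.1152, 0.1658]), np.float64(0.0004680597885416139)) [0.5113 0.1145 0.174 ] [0.5147 0.1242 0.174 ]
bar dir [ 0.1589 -0.9873] 0.10292039848393339
lid [[ 0.6086  0.2253  0.142 ]
 [ 0.6361  0.0317  0.142 ]
 [ 0.4118 -0.0005  0.142 ]
 [ 0.3815  0.1966  0.142 ]] [0.5095 0.1133 0.142 ]
[np.float64(0.19555718041133432), np.float64(0.1993594896610031)] [np.float64(0.1409809248137559), np.float64(0.15292697353578139)]
[np.float64(0.22892162367481816), np.float64(0.2265135122465448)] [np.float64(0.12568185113518623), np.float64(0.14224324344263511)]
vial [0.5771 0.2634 0.168 ]
amber [0.5283 0.4014 0.17  ]
red jar [0.3774 0.3553 0.065 ]
solv [ 0.5813 -0.0704  0.15  ]
beak [ 0.4547 -0.1118  0.075 ]
[[ 0.9619  0.2733 -0.0005]
 [ 0.2733 -0.9619  0.0013]
 [-0.0001 -0.0013 -1.    ]]
```

View pics/crop.png

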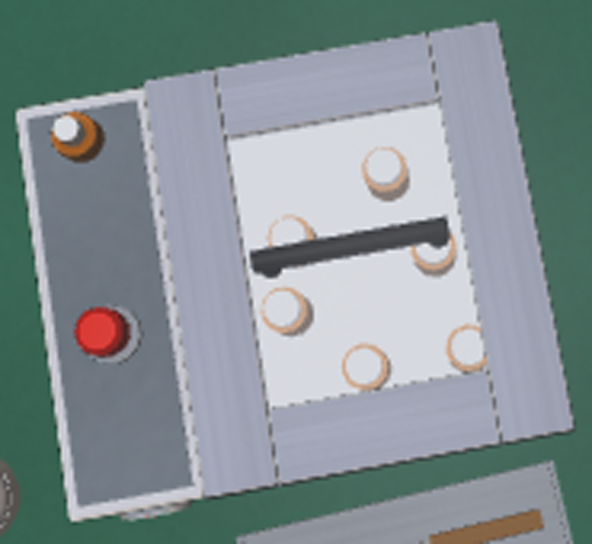

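The points agree. Handle to knob measures 138.7 mm against 138.9 mm nominal, the yaw is about 0.148 rad, and the bar is 103 mm long. I'm going high and around to the knob.

```bash
cat >> h.py <<'E'
KN=np.array([.471,.2467]);HD=np.array([.5115,.1142]);YAW=.148
def go(xy,z,yaw=YAW):
    s=arm.observe();M=R.from_rotvec(s["ee_rot"]).as_matrix()
    d=M.T@(np.r_[xy,z]-s["position"])/.3
    T=np.array([[np.sin(-yaw),np.cos(yaw),0],[np.cos(yaw),np.sin(yaw),0],[0,0,-1]])
    print("slide",d.round(4),"dr",(R.from_matrix(M.T@T).as_rotvec()/.12).round(3),"pos",s["position"].round(4),"F",s["force"].round(2),"w",round(s["width"],3),round(s["gripper_force"],2),"t",round(s["clock"],2),"j7",s["joints"][6].round(2))
E
python3 -m pendant '{"slide":[[0.125,-0.061,-0.028],[0.125,-0.061,-0.028],[0.125,-0.061,-0.028],[0.125,-0.061,-0.028],[0.125,-0.061,-0.028],[0.125,-0.061,-0.028],[0.125,-0.061,-0.028],[0.125,-0.061,-0.028],[0.125,-0.061,-0.028]],"dr":[[0,0,0],[0,0,0],[0,0,0],[0,0,0],[0,0,0],[0,0,0],[0,0,0],[0,0,0],[0,0,0]],"claw":[1,1,1,1,1,1,1,1,1]}'
python3 -m pendant '{"slide":[[0.043,-0.135,0],[0.043,-0.135,0],[0.043,-0.135,0],[0.043,-0.135,0],[0.043,-0.135,0],[0.043,-0.135,0],[0.043,-0.135,0]],"dr":[[0,0,0],[0,0,0],[0,0,0],[0,0,0],[0,0,0],[0,0,0],[0,0,0]],"claw":[1,1,1,1,1,1,1]}'
python3 -m pendant '{"slide":[[0.043,-0.135,0],[0.043,-0.135,0],[0.043,-0.135,0],[0.043,-0.135,0],[0.043,-0.135,0],[0.043,-0.135,0],[0.043,-0.135,0]],"dr":[[0,0,0],[0,0,0],[0,0,0],[0,0,0],[0,0,0],[0,0,0],[0,0,0]],"claw":[1,1,1,1,1,1,1]}'
python3 -c "
from h import *
go(KN,.25)"
```

```text
clock: 1.0
position: [0.4513, -0.3492, 0.3025]
ee_rot: [-3.111, -0.433, 0.001]
force: [1.4, -0.4, -0.1]
width: 1.001
gripper_force: 0.0
clock: 1.7
position: [0.4593, -0.0515, 0.3022]
ee_rot: [3.111, 0.433, -0.0]
force: [0.8, -0.2, 1.0]
width: 1.0
gripper_force: 0.0
clock: 2.4
position: [0.469, 0.2456, 0.3021]
ee_rot: [3.111, 0.433, -0.001]
force: [1.3, -0.7, 0.4]
width: 0.999
gripper_force: 0.0
slide [ 0.0076 -0.0017  0.1736] dr [-0.0000e+00  5.0000e-03 -1.2021e+01] pos [0.469  0.2456 0.3021] F [ 1.33 -0.69  0.41] w 0.999 0.0 t 2.4 j7 -2.02
```

```bash

python3 -m pendant '{"slide":[[0,0,0],[0,0,0],[0,0,0],[0,0,0],[0,0,0],[0,0,0],[0,0,0],[0,0,0],[0,0,0],[0,0,0]],"dr":[[0,0,-1],[0,0,-1],[0,0,-1],[0,0,-1],[0,0,-1],[0,0,-1],[0,0,-1],[0,0,-1],[0,0,-1],[0,0,-1]],"claw":[1,1,1,1,1,1,1,1,1,1]}'
python3 -m pendant '{"slide":[[0,0,0],[0,0,0],[0,0,0.1],[0,0,0]],"dr":[[0,0,-1],[0,0,-1],[0,0,0],[0,0,0]],"claw":[1,1,1,1]}'
python3 - <<'E'
from h import *
go(KN,.138)
c=arm.calibration("wrist");i=arm.get_image("wrist");cv2.imwrite("pics/w1.png",i[:,:,::-1])
j=i.astype(int);m=(j[...,0]>100)&(j[...,1]<70)&(j[...,2]<70)
n,l,st,ce=cv2.connectedComponentsWithStats(m.astype(np.uint8))
for k in range(1,n):
    if st[k,4]>100:print(st[k],ce[k],onz("wrist",ce[k],.163,c))
E
```

```text
clock: 3.4
position: [0.4691, 0.2439, 0.3019]
ee_rot: [-2.318, -2.12, 0.001]
force: [0.2, -0.6, -0.6]
width: 0.995
gripper_force: 0.0
clock: 3.8
position: [0.4679, 0.2425, 0.2693]
ee_rot: [-2.053, -2.376, 0.008]
force: [-0.6, 0.4, -1.1]
width: 0.999
gripper_force: 0.0
slide [0.0133 0.0145 0.4375] dr [-0.043  0.018 -0.021] pos [0.4679 0.2425 0.2693] F [-0.63  0.4  -1.06] w 0.999 0.0 t 3.8 j7 -0.68
[ 203   16   63   68 3277] [233.97528227  49.57888312] [0.4014048  0.34473485 0.163     ]
[ 309  208   38   42 1199] [327.52376981 229.01334445] [0.47060283 0.24756942 0.163     ]
```

View pics/w1.png

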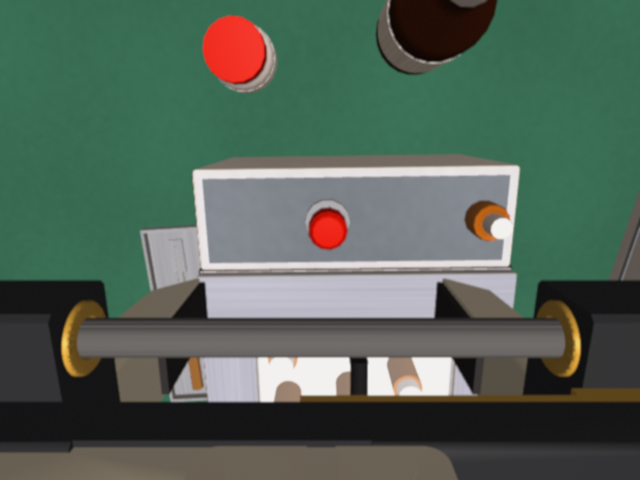

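The wrist view puts the knob at (328,229), which is (0.4706, 0.2476) in the world, so it agrees. The box edges are parallel to the image and the path down is clear.

```bash

python3 -m pendant '{"slide":[[0.0075,0.007,0.07],[0.0075,0.007,0.07],[0,0,0.08],[0,0,0.08],[0,0,0.07],[0,0,0.02],[0,0,0]],"dr":[[-0.04,0.02,-0.02],[0,0,0],[0,0,0],[0,0,0],[0,0,0],[0,0,0],[0,0,0]],"claw":[0.7,0.7,0.7,0.7,0.7,0.7,0.7]}'
python3 -c "
from h import *
go([.4708,.2472],.1385)"
```

```text
clock: 4.55
position: [0.4732, 0.2495, 0.1555]
ee_rot: [2.05, 2.379, 0.007]
force: [0.2, -0.5, 1.1]
width: 0.697
gripper_force: 0.0
slide [-0.0067 -0.0093  0.0567] dr [ 0.033 -0.017  0.001] pos [0.4732 0.2495 0.1555] F [ 0.16 -0.5   1.08] w 0.697 0.0 t 4.55 j7 -0.79
```

```bash

python3 -m pendant '{"slide":[[-0.004,-0.007,0.03],[0,0,0],[0,0,0]],"dr":[[0,0,0],[0,0,0],[0,0,0]],"claw":[0.7,0.7,0.7]}'
python3 -c "
from h import *
go([.4708,.2472],.1385)"
```

```text
clock: 4.85
position: [0.4715, 0.2481, 0.1468]
ee_rot: [2.05, 2.378, 0.009]
force: [0.5, -0.5, -0.4]
width: 0.701
gripper_force: 0.0
slide [-0.0027 -0.0029  0.0277] dr [ 0.045 -0.02   0.001] pos [0.4715 0.2481 0.1468] F [ 0.52 -0.55 -0.38] w 0.701 0.0 t 4.85 j7 -0.8
```

```bash

python3 -m pendant '{"slide":[[-0.003,-0.003,0.025],[0,0,0],[0,0,0]],"dr":[[0.045,-0.02,0],[0,0,0],[0,0,0]],"claw":[0.7,0.7,0.7]}'
python3 -m pendant '{"slide":[[0,0,0],[0,0,0],[0,0,0],[0,0,0],[0,0,0],[0,0,0]],"dr":[[0,0,0],[0,0,0],[0,0,0],[0,0,0],[0,0,0],[0,0,0]],"claw":[0,0,0,0,0,0]}' 40
python3 -c "
from h import *
go([.4708,.2472],.1555)"
```

```text
clock: 5.15
position: [0.4705, 0.247, 0.1386]
ee_rot: [-2.05, -2.379, 0.001]
force: [-0.3, 0.2, -0.5]
width: 0.699
gripper_force: 0.0
clock: 5.75
position: [0.4712, 0.2472, 0.1389]
ee_rot: [2.051, 2.38, 0.001]
force: [2.9, 0.9, -1.4]
width: 0.272
gripper_force: 40.0
slide [ 0.0003 -0.0013 -0.0553] dr [ 0.004 -0.002  0.001] pos [0.4712 0.2472 0.1389] F [ 2.94  0.92 -1.43] w 0.272 40.0 t 5.75 j7 -0.8
```

```bash

python3 -m pendant '{"slide":[[0,0,-0.014],[0,0,-0.014],[0,0,-0.014],[0,0,-0.014],[0,0,0]],"dr":[[0,0,0],[0,0,0],[0,0,0],[0,0,0],[0,0,0]],"claw":[0,0,0,0,0]}'

```

```text
clock: 6.25
position: [0.4711, 0.2471, 0.1551]
ee_rot: [-2.051, -2.379, -0.0]
force: [6.3, 3.4, -10.7]
width: 0.267
gripper_force: 40.0
```

```bash

python3 -m pendant '{"slide":[[0,0,-0.006],[0,0,0],[0,0,0]],"dr":[[0,0,0],[0,0,0],[0,0,0]],"claw":[0,0,0]}'

```

```text
clock: 6.55
position: [0.4711, 0.247, 0.1553]
ee_rot: [-2.05, -2.378, 0.0]
force: [11.0, 8.3, -29.9]
width: 0.268
gripper_force: 40.0
```

At the stop: the force jumps to 30 N with almost no further travel. I'll ease slightly and hold.

```bash

python3 -m pendant '{"slide":[[0,0,0.002],[0,0,0],[0,0,0],[0,0,0],[0,0,0],[0,0,0],[0,0,0],[0,0,0],[0,0,0],[0,0,0]],"dr":[[0,0,0],[0,0,0],[0,0,0],[0,0,0],[0,0,0],[0,0,0],[0,0,0],[0,0,0],[0,0,0],[0,0,0]],"claw":[0,0,0,0,0,0,0,0,0,0]}'
python3 -m pendant '{"slide":[[0,0,0],[0,0,0],[0,0,0],[0,0,0],[0,0,0]],"dr":[[0,0,0],[0,0,0],[0,0,0],[0,0,0],[0,0,0]],"claw":[0,0,0,0,0]}'
python3 - <<'E'
from h import *
im=arm.get_image("side");cv2.imwrite("pics/s1.png",im[:,:,::-1]);i=im.astype(int)
m=(i[...,0]>100)&(i[...,1]<70)&(i[...,2]<70)
print(blob(m,(370,265,410,310)))
E
```

```text
clock: 7.55
position: [0.4711, 0.2471, 0.1553]
ee_rot: [-2.05, -2.379, 0.0]
force: [10.3, 5.9, -24.1]
width: 0.269
gripper_force: 40.0
clock: 8.05
position: [0.4711, 0.2471, 0.1553]
ee_rot: [-2.05, -2.379, 0.0]
force: [10.3, 6.3, -23.9]
width: 0.27
gripper_force: 40.0
(array([392.99056604, 289.46226415]), 106, (np.int64(389), np.int64(398), np.int64(283), np.int64(297)))
```

```bash

python3 -m pendant '{"slide":[[0,0,0],[0,0,0],[0,0,0],[0,0,0],[0,0,0],[0,0,-0.08],[0,0,-0.12],[0,0,-0.08],[0,0,0],[0,0,0]],"dr":[[0,0,0],[0,0,0],[0,0,0],[0,0,0],[0,0,0],[0,0,0],[0,0,0],[0,0,0],[0,0,0],[0,0,0]],"claw":[0.75,0.75,0.75,0.75,0.75,0.75,0.75,0.75,0.75,0.75]}'
python3 - <<'E'
from h import *
im=arm.get_image("side");cv2.imwrite("pics/s2.png",im[:,:,::-1]);i=im.astype(int)
m=(i[...,0]>100)&(i[...,1]<70)&(i[...,2]<70)
print(blob(m,(370,265,410,310)))
c=arm.calibration("wrist");i=arm.get_image("wrist");cv2.imwrite("pics/w2.png",i[:,:,::-1])
go(HD,.235)
E
```

```text
clock: 9.1
position: [0.4708, 0.247, 0.2411]
ee_rot: [2.051, 2.379, 0.0]
force: [-0.8, 0.4, -0.3]
width: 0.746
gripper_force: 0.0
(array([390.53146853, 294.58741259]), 143, (np.int64(385), np.int64(397), np.int64(288), np.int64(302)))
slide [-0.4566  0.0709  0.0166] dr [-0.016  0.007  0.002] pos [0.4702 0.2466 0.2399] F [-0.2   0.55  0.17] w 0.752 0.0 t 9.2 j7 -0.71
```

View pics/s2.png

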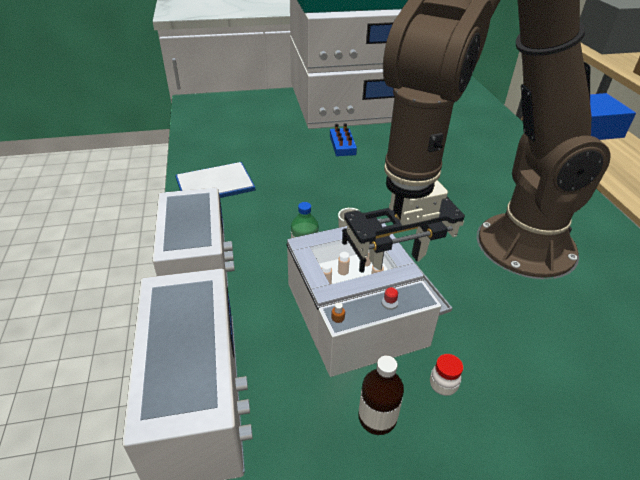

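The side view shows the knob back in at (390.5, 294.6), its starting place, with the vial and bottles untouched. Next is the handle.

```bash

python3 -m pendant '{"slide":[[-0.09,0.014,0],[-0.12,0.018,0],[-0.12,0.018,0],[-0.12,0.018,0],[0,0,0],[0,0,0]],"dr":[[0,0,0],[0,0,0],[0,0,0],[0,0,0],[0,0,0],[0,0,0]],"claw":[0.75,0.75,0.75,0.75,0.75,0.75]}'
python3 - <<'E'
from h import *
c=arm.calibration("wrist");i=arm.get_image("wrist");cv2.imwrite("pics/w3.png",i[:,:,::-1])
go(HD,.157)
E
```

```text
clock: 9.8
position: [0.5104, 0.1157, 0.2397]
ee_rot: [-2.052, -2.376, 0.003]
force: [-0.0, 1.0, -0.0]
width: 0.751
gripper_force: 0.0
slide [-0.01    0.0035  0.2769] dr [-0.017 -0.004  0.004] pos [0.5102 0.117  0.2401] F [-0.6  -0.   -0.26] w 0.749 0.0 t 9.85 j7 -0.43
```

View pics/w3.png

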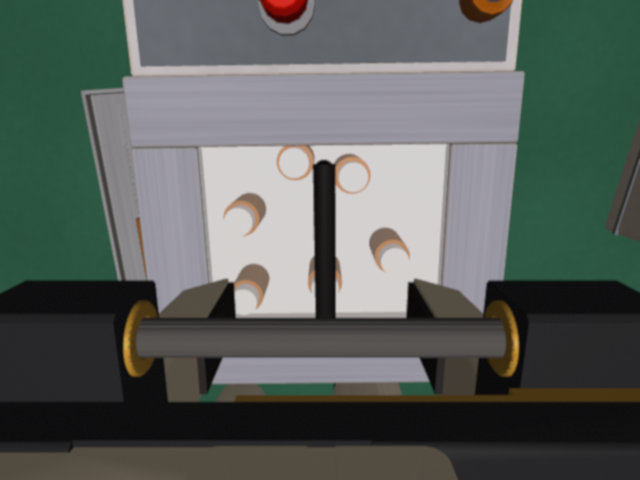

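The bar runs vertically at column 324, centred between the fingers (about 232 and 410), with its far end at (324,162). I'm going down.

```bash
python3 -c "
from h import *
print(onz('wrist',(324,163),.174),[.5038,.1656])"
python3 -m pendant '{"slide":[[-0.005,0.002,0.06],[-0.005,0.002,0.08],[0,0,0.08],[0,0,0.04],[0,0,0],[0,0,0]],"dr":[[0,0,0],[0,0,0],[0,0,0],[0,0,0],[0,0,0],[0,0,0]],"claw":[0.75,0.75,0.75,0.75,0.75,0.75]}'
python3 -c "
from h import *
go(HD,.156)"
```

```text
[0.50398999 0.16632419 0.174     ] [0.5038, 0.1656]
clock: 10.45
position: [0.5124, 0.1148, 0.1634]
ee_rot: [-2.049, -2.381, -0.0]
force: [0.0, 0.6, -0.1]
width: 0.746
gripper_force: 0.0
slide [-0.0015 -0.0033  0.0246] dr [-0.002 -0.004  0.014] pos [0.5124 0.1148 0.1634] F [ 0.    0.57 -0.07] w 0.746 0.0 t 10.45 j7 -0.5
```

```bash

python3 -m pendant '{"slide":[[-0.001,-0.003,0.024],[0,0,0],[0,0,0]],"dr":[[0,0,0],[0,0,0],[0,0,0]],"claw":[0.75,0.75,0.75]}'
python3 -m pendant '{"slide":[[0,0,0],[0,0,0],[0,0,0],[0,0,0],[0,0,0],[0,0,0],[0,0,0],[0,0,0]],"dr":[[0,0,0],[0,0,0],[0,0,0],[0,0,0],[0,0,0],[0,0,0],[0,0,0],[0,0,0]],"claw":[0,0,0,0,0,0,0,0]}' 60
python3 -c "
from h import *
go(HD,.186)"
```

```text
clock: 10.75
position: [0.5116, 0.1133, 0.1559]
ee_rot: [-2.051, -2.38, 0.0]
force: [-1.5, -0.4, -0.4]
width: 0.752
gripper_force: 0.0
clock: 11.55
position: [0.512, 0.1134, 0.1557]
ee_rot: [2.051, 2.38, 0.0]
force: [3.3, 0.1, -2.3]
width: 0.112
gripper_force: 60.0
slide [ 0.0028 -0.0012 -0.1011] dr [ 0.003 -0.001  0.002] pos [0.512  0.1134 0.1557] F [ 3.31  0.09 -2.34] w 0.112 60.04 t 11.55 j7 -0.5
```

```bash

python3 -m pendant '{"slide":[[0,0,-0.006],[0,0,-0.006],[0,0,-0.006],[0,0,-0.006],[0,0,0]],"dr":[[0,0,0],[0,0,0],[0,0,0],[0,0,0],[0,0,0]],"claw":[0,0,0,0,0]}'
python3 -m pendant '{"slide":[[0,0,-0.006],[0,0,-0.006],[0,0,-0.006],[0,0,-0.006],[0,0,0]],"dr":[[0,0,0],[0,0,0],[0,0,0],[0,0,0],[0,0,0]],"claw":[0,0,0,0,0]}'

```

```text
clock: 12.05
position: [0.5115, 0.1133, 0.1632]
ee_rot: [-2.051, -2.38, 0.001]
force: [-1.6, -0.6, -2.7]
width: 0.115
gripper_force: 60.0
clock: 12.55
position: [0.5116, 0.1135, 0.1704]
ee_rot: [-2.051, -2.38, 0.0]
force: [0.2, 0.4, -4.2]
width: 0.11
gripper_force: 60.0
```

```bash

python3 -m pendant '{"slide":[[0,0,-0.01],[0,0,-0.01],[0,0,-0.01],[0,0,-0.01],[0,0,-0.01],[0,0,0],[0,0,0],[0,0,0]],"dr":[[0,0,0],[0,0,0],[0,0,0],[0,0,0],[0,0,0],[0,0,0],[0,0,0],[0,0,0]],"claw":[0,0,0,0,0,0,0,0]}'
python3 - <<'E'
from h import *
go([.512,.1134],.1857)
i=arm.get_image("side");cv2.imwrite("pics/s3.png",i[:,:,::-1])
j=arm.get_image("top")
c=cv2.resize(i[200:360,270:470,::-1],None,fx=3,fy=3);cv2.imwrite("pics/s3c.png",c)
cv2.imwrite("pics/t3.png",j[:,:,::-1])
E
```

```text
clock: 13.35
position: [0.5114, 0.1133, 0.1849]
ee_rot: [-2.05, -2.38, 0.001]
force: [-0.5, 0.2, -3.1]
width: 0.112
gripper_force: 60.0
slide [ 0.0001  0.0019 -0.0028] dr [-0.007  0.001  0.003] pos [0.5114 0.1133 0.1849] F [-0.45  0.22 -3.14] w 0.112 59.99 t 13.35 j7 -0.47
```

View pics/s3c.png

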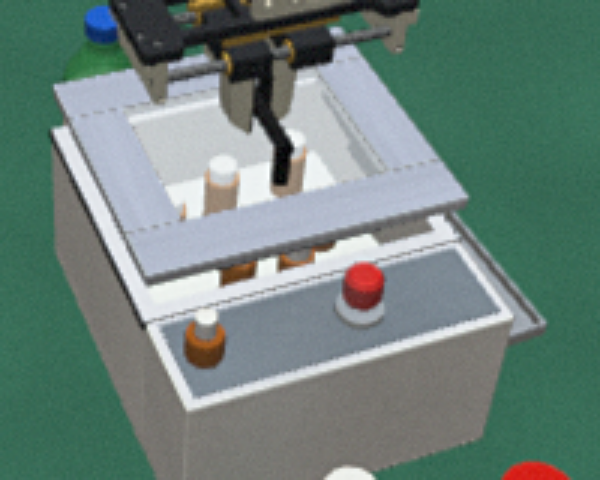

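The crop shows the lid clear of the rim and held by the bar, with the knob in and the vial standing. Visible lid corners in the crop are (55,85), (148,272) and (466,196). I'll check that it's level.

```bash
python3 - <<'E'
from h import *
np.set_printoptions(precision=4,suppress=True)
s=arm.observe();ctr=np.array([.5118,.1137])
Z=R.from_euler("z",YAW).as_matrix()
c=arm.calibration("side")
def proj(P):
    q=R.from_rotvec(c["orientation"]).as_matrix().T@(P-c["xyz"])*[1,-1,-1];q=c["K"]@q;return q[:2]/q[2]
for p,(a,b) in zip([(55,85),(148,272),(466,196)],[(1,-1),(1,1),(-1,1)]):
    uv=np.array(p)/3+[270,200]
    P=np.r_[ctr,.171]+Z@[a*.115,b*.1,0]
    print("seen",uv,"expected",proj(P), "per 10mm z",proj(P+[0,0,.01])-proj(P))
print(s["dq"].round(3),s["ft_torque"].round(2))
E
```

```text
seen [288.3333 228.3333] expected [287.1273 227.8052] per 10mm z [-0.1098 -3.5905]
seen [319.3333 290.6667] expected [317.8252 291.7463] per 10mm z [ 0.0919 -3.7004]
seen [425.3333 265.3333] expected [426.136  265.0067] per 10mm z [ 0.8111 -3.6488]
[-0.     0.001 -0.    -0.001 -0.     0.002 -0.001] [ 0.   -0.13  0.  ]
```

The lid is level to within pixel noise, raised about 29 mm, centred and still. I'm handing it in.

```bash
python3 -c "
from cell import arm
print(arm.sign_off())"
```

```text
the job is handed in; nothing more can be done
None
```

I handed the job in at about 13.5 s: the knob was pulled to its stop, held about 1.8 s and sprang back; the lid came free in small steps and is held by its handle, level to within about 1.5° and still, about 29 mm above its seat, with nothing else seen to move.

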